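# Hang the parts basket on the cam lift and hold the lift at its highest

## Robot

A 6-joint arm with a two-finger parallel gripper is mounted at the origin on the work surface. World frame = base frame: x ahead of the robot, y to its left, z up, the work surface at z = 0. Lengths are in m, angles in degrees, forces in N, time in s.
With the tool pointing down it reaches from about 0.325 to 0.775 m from the base axis. Payload 5.5 kg.
Tool frame: the origin (TCP) lies at the centre of the arm's flange, where the gripper is bolted on; the fingertips stand 182 mm ahead of it and the grasp point (between the pads) lies 163 mm ahead of it; z points along the fingers, y is the line along which they close (so a half turn about z gives the same grasp; the last joint's range is limited). The gripper opens to 88 mm and grips with 3 to 60 N. Pads are 20 mm wide; open, the fingers measure 115 mm over their backs; the gripper's body (75 mm by 178 mm) begins 61 mm behind the grasp point.
Start: joints at [68.142, 5.22, 70.514, -0, 104.267, -3.249], TCP at [0.191, 0.569, 0.405] pointing down, gripper open.
Joint ranges: [-164.24, 164.24], [-49.07, 125.15], [9.68, 141.18], [-86.29, 266.29], [3.28, 154.24], [-151.56, 151.56]. Speed limits (degrees/s): [147.25, 147.25, 172.46, 180, 180, 180].

## Interface

Orientations are given as [roll, pitch, yaw] about the fixed x, y, z axes, in that order (R = Rz(yaw) Ry(pitch) Rx(roll)).
In Python, from station import r gives the robot as it stands. The module is installed in compiled form; this text tells all that it offers. Calls block until the motion is done:
- r.reach(position, orientation): joint-space move of the TCP to a pose.
- r.servo_line(position, rotation=None, speed=0.15): straight line of the TCP; rotation=None keeps the orientation; speed is the mean speed in m/s.
- r.move_joints(angles): joint-space move.
- r.let_go() and r.grab(squeeze=None): open the fingers fully, or close them until they stop; squeeze is the grip in N (None keeps the last).
- r.wait(seconds).
- r.inverse_kinematics(position, orientation): joint angles nearest the present ones, or None.
- r.sense(): the state.
- r.snapshot(name): name is "side" or "top" or "wrist"; returns a dict with "frame" (400x640x3 uint8, red, green, blue), "fx", "fy", "cx", "cy" (pixels), "dist_coeffs" ([k1, k2, p1, p2, k3] as OpenCV has them; the pictures are not rectified), "R" (3x3) and "t" (3): a world point X has camera coordinates R X + t. Camera axes: x right, y down, z forward; pixel columns grow to the right and rows downward; lengths in m; the calibration is good to about 2 mm. A picture is of the moment at which its call begins. There is no depth.
A pose or a line that the arm cannot do raises r.IKError and nothing moves.
- r.hand_in(): hands the job in; it is judged then, once.
The state is a dict: "clock": time; "joints": joint angles; "joint_vel": joint speeds; "joint_torque": joint torques, N m; "tcp_pos": TCP position; "orientation": TCP orientation; "contact_force": force on the tool from outside, world axes, zero at the start; "torque": the same for the moment, N m; "opening": finger opening in m; "gripper_force": force on a finger pad.
Only numpy, scipy, OpenCV 4.12 (cv2) and the standard library are available. Lean on these libraries where they do the work, as an engineer would, in place of code of your own. Each camera call takes 0.05 s, during which the arm holds its last target. There are 200 camera calls.

## Task

Hang the wire parts basket by its handle bar on the yellow hook of the cam lift and let go of it. Then take the cam lever by its red handle, turn it up until the lever lines up with the green mark, where the cam lifts highest, and finish there still holding the handle (it springs back if let go), with the basket hanging still from the hook. Leave the seal ring, the spanner and the green cup where they lie, and never tip the basket over.

Things in the scene. Friction and masses are not known exactly. Their poses are not given: they have to be found in the camera images.
- cam_stand: Fixed cam lift: 30 mm square column, 222 mm high. Origin at its foot on the bench; x points backwards (cam, lever and red handle are on the -x side), y to the side to which the lever points, z up. A black drip tray, 14 mm high, 150 (x) by 130 mm (y), lies under the hook on the -y side. A thin arc bar behind the lever carries the green mark.
- lift_hook: Red carriage with the yellow hook, which points to the stand's -y; it rises up to 20 mm with the cam. Origin: where the centre of the hung handle bar rests in the bottom of the hook, 83 mm to -y from the column's axis; axes as the stand's. The hook is 10 mm thick, its underside 14 mm below the origin. The carriage begins 60 mm to +y, its top 26 mm above the origin.
- hook_tip (a point): Top of the hook's upturned tip: 24 mm to -y of the hook's resting point and 25 mm above it. From the resting point the hook also slopes up 6 mm towards the column.
- cam_lever (a joint): Cam lever angle, rad: 0 with the lever level and pointing to the stand's +y side, growing as its end rises. Stops at -0.55 and 1.60. The lift is highest at 1.15 (lever in line with the green mark) and falls again beyond it. Stiff: turning it up takes up to about 12 N at the handle; released near the top it springs back to about 0.3.
- cam_pivot (a point): Point on the lever's turning axis (along the stand's x axis, 120 mm above the bench), level along that axis with the middle of the red handle; the handle's middle circles about it at 110 mm: it lies 110 mm x cos(angle) to the stand's +y and 110 mm x sin(angle) above it.
- lever_handle: Red round grip on the lever's end, 22 mm diameter, 64 mm long, along the stand's x axis, standing out from the lever towards -x; it spins freely on its pin. Origin at its middle. The steel lever arm is 112 mm long, 16 mm wide, 8 mm thick.
- basket_grip (a point): Centre of the blue grip block on top of the basket's handle: 16 mm (basket x) by 30 mm (basket y) by 50 mm high; axes are the basket's (z up). The block stands on the middle of the handle bar, whose centre is 29 mm below this point; the basket's underside is 174 mm below it. Loose, about 0.3 to 0.45 kg in all.
- basket_bar (a point): Centre of the basket's handle bar: 8 mm thick, 101 mm long, along the basket's x axis, 145 mm above the basket's underside, carried by an upright at each end; the clear opening between the bar and the basket's rim is 86 mm high.
- basket: Steel wire basket, 104 mm (x) by 86 mm (y), rim 55 mm high, with bearing parts fixed in it. Origin at the centre of its underside.
- seal_ring: Bystander: black rubber ring, 90 mm across, 10 mm thick. Origin under its centre.
- spanner: Bystander: steel spanner, 170 mm long, lying flat.
- bolt_cup: Bystander: green cup, 72 mm across, 50 mm high. Origin under its centre.
There are look-alikes about, which are no part of the job. Leave any purple look-alike of the basket alone.

How it is judged:
By the outcome, as a careful person would: the job done as asked, in the order asked, and still so for the second after the job is handed in, while the arm keeps its last pose, push and grip.
It also fails if it takes over 64 s, if anything falls off the work surface, if the arm or the gripper's body presses on something with over 40 N, if the wrist force passes 120 N, or if a joint passes its speed limit or range.

## Working session

There is one attempt and no reset: what is moved stays moved. The work goes in short steps, each a Python script; the robot and the scene stay as the last script left them, time stands still between calls to the robot, and variables do not carry over. Pictures are saved under pics/ and viewed, at most 12 in all, crops included, and the job is handed in when it is done.

```bash
mkdir -p pics; cat > h.py <<'E'
import numpy as np, cv2
from station import r
def K(s): return np.array([[s["fx"],0,s["cx"]],[0,s["fy"],s["cy"]],[0,0,1.]])
def ray(s,uv):
    p=cv2.undistortPoints(np.array([[uv]],float),K(s),np.array(s["dist_coeffs"],float))[0,0]
    R=np.array(s["R"]);t=np.array(s["t"]); d=R.T@np.array([p[0],p[1],1]); return -R.T@t,d/np.linalg.norm(d)
def plane(s,uv,z):
    c,d=ray(s,uv); return c+d*(z-c[2])/d[2]
def tri(s1,a,s2,b):
    c1,d1=ray(s1,a);c2,d2=ray(s2,b)
    k=np.linalg.lstsq(np.c_[d1,-d2],c2-c1,rcond=None)[0]
    p,q=c1+k[0]*d1,c2+k[1]*d2; return (p+q)/2,np.linalg.norm(p-q)
def proj(s,X):
    return cv2.projectPoints(np.array([X],float),cv2.Rodrigues(np.array(s["R"],float))[0],np.array(s["t"],float),K(s),np.array(s["dist_coeffs"],float))[0][0,0]
def save(s,n): cv2.imwrite(f"pics/{n}.png",cv2.cvtColor(s["frame"],cv2.COLOR_RGB2BGR))
def blobs(s,lo,hi,amin=25):
    h=cv2.cvtColor(s["frame"],cv2.COLOR_RGB2HSV); m=cv2.inRange(h,np.array(lo),np.array(hi))
    n,l,st,c=cv2.connectedComponentsWithStats(m)
    out=[]
    for i in range(1,n):
        if st[i,4]>=amin:
            ys,xs=np.nonzero(l==i); rr=cv2.minAreaRect(np.c_[xs,ys].astype(np.float32))
            out.append((st[i,4],c[i].round(1).tolist(),st[i,:4].tolist(),np.round(cv2.boxPoints(rr),1).tolist()))
    return sorted(out,key=lambda o:-o[0])
COL=dict(red=((0,120,70),(8,255,255)),yellow=((22,120,90),(34,255,255)),green=((45,90,60),(85,255,255)),blue=((98,110,60),(122,255,255)))
E
python3 - <<'E'
from h import *
for n in("side","top"):
    s=r.snapshot(n); save(s,n+"1"); print(n,np.round(s["R"],3).tolist(),np.round(s["t"],3).tolist(),round(s["fx"]))
    for k,(lo,hi) in COL.items():
        for b in blobs(s,lo,hi)[:4]: print(k,b)
print(r.sense())
E
```

```text
side [[0.859, -0.513, -0.003], [-0.359, -0.597, -0.717], [0.366, 0.617, -0.697]] [-0.332, 0.233, 1.138] 453
red (np.int32(8135), [243.8, 371.3], [161, 332, 161, 68], [[161.0, 399.0], [161.0, 332.0], [321.0, 332.0], [321.0, 399.0]])
red (np.int32(774), [10.8, 280.9], [0, 251, 32, 52], [[-15.600000381469727, 257.5], [12.199999809265137, 245.89999389648438], [31.100000381469727, 291.1000061035156], [3.299999952316284, 302.70001220703125]])
red (np.int32(207), [336.3, 137.8], [325, 130, 22, 20], [[325.0, 130.0], [346.0, 130.0], [346.0, 149.0], [325.0, 149.0]])
red (np.int32(129), [291.5, 152.9], [282, 146, 20, 15], [[281.20001220703125, 154.39999389648438], [298.79998779296875, 145.60000610351562], [301.79998779296875, 151.60000610351562], [284.20001220703125, 160.39999389648438]])
yellow (np.int32(41), [349.5, 146.9], [342, 141, 16, 14], [[341.3999938964844, 141.6999969482422], [343.0, 139.8000030517578], [358.20001220703125, 152.5], [356.70001220703125, 154.39999389648438]])
green (np.int32(320), [289.7, 139.0], [280, 130, 21, 21], [[278.29998779296875, 132.89999389648438], [297.200012
[... 2757 characters left out ...]
82422]])
{'clock': 0.1, 'joints': array([ 6.81400363e+01,  5.25783103e+00,  7.05756977e+01,  6.53928650e-05,
        1.04265652e+02, -3.24798769e+00]), 'joint_vel': array([ 0.00892721, -0.06034587, -0.2156083 , -0.07421326, -0.02663692,
        0.12274507]), 'joint_torque': array([ 1.87004429e-03, -4.47857630e+01, -4.07572496e+01,  7.00330571e-02,
        2.83869845e-02, -7.17514445e-05]), 'tcp_pos': array([0.19150752, 0.56866854, 0.40362267]), 'orientation': array([-1.79900982e+02, -5.68268225e-03,  1.61388035e+02]), 'contact_force': array([-0.02918388,  0.31368939,  0.76325874]), 'torque': array([-0.02345413, -0.03506324,  0.03124598]), 'gripper_force': 0.0, 'opening': 0.08785922991635264}
```

View pics/side1.png

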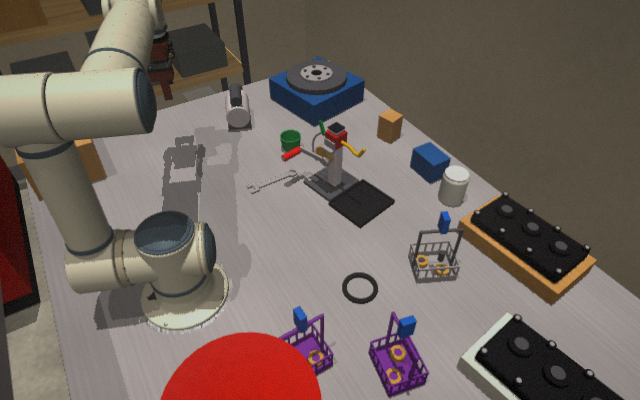

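View pics/top1.png

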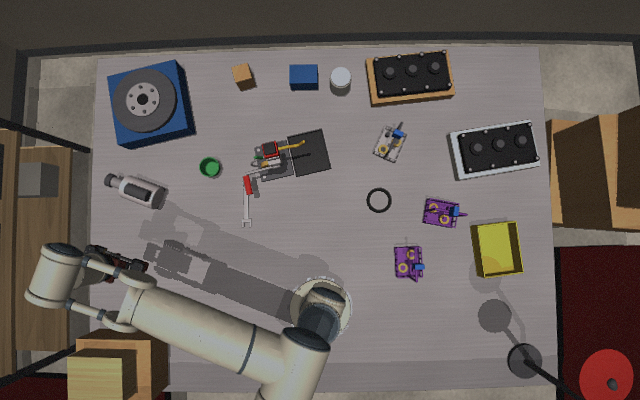

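Side view: steel basket at (435,260) with its blue grip at (444,222). The stand is at (335,165), with the red handle at (291,153) and hook tip at about (358,152). Top view: basket grip at (398,132), hook at (292,145), handle at (247,184), tray at (308,152). Next I'll zoom in and triangulate.

```bash
python3 - <<'E'
from h import *
S=r.snapshot("side");T=r.snapshot("top")
a=cv2.resize(S["frame"][115:285,270:470],None,fx=4,fy=4,interpolation=cv2.INTER_CUBIC)[:,:]
a=cv2.resize(S["frame"][112:192,275:375],None,fx=4,fy=4,interpolation=cv2.INTER_CUBIC)
b=cv2.resize(S["frame"][205:285,400:500],None,fx=4,fy=4,interpolation=cv2.INTER_CUBIC)
c=cv2.resize(T["frame"][120:195,235:335],None,fx=4,fy=4,interpolation=cv2.INTER_CUBIC)
d=cv2.resize(T["frame"][110:185,350:450],None,fx=4,fy=4,interpolation=cv2.INTER_CUBIC)
cv2.imwrite("pics/z.png",cv2.cvtColor(np.vstack([np.hstack([a[:300],b[:300]]),np.hstack([c,d])]),cv2.COLOR_RGB2BGR))
h=cv2.cvtColor(T["frame"],cv2.COLOR_RGB2HSV)
for n,s in(("S",S),("T",T)):
    for k in("yellow","blue","red"):
        for b in blobs(s,*COL[k],8):
            x,y=b[1]
            if (n=="S" and 270<x<460 and 110<y<240) or (n=="T" and 235<x<420 and 110<y<200): print(n,k,b)
print("grip",tri(S,[444,222],T,[398,132.5]))
E
```

```text
S yellow (np.int32(39), [349.8, 147.1], [342, 141, 16, 14], [[341.5, 141.60000610351562], [343.0, 139.8000030517578], [358.20001220703125, 152.60000610351562], [356.70001220703125, 154.39999389648438]])
S blue (np.int32(850), [431.3, 160.7], [414, 143, 36, 40], [[403.5, 161.3000030517578], [422.8999938964844, 136.60000610351562], [453.70001220703125, 160.8000030517578], [434.29998779296875, 185.5]])
S blue (np.int32(201), [444.0, 222.0], [439, 211, 12, 23], [[436.6000061035156, 232.0], [441.3999938964844, 210.0], [451.70001220703125, 212.3000030517578], [446.79998779296875, 234.3000030517578]])
S red (np.int32(205), [336.3, 137.9], [325, 130, 22, 19], [[325.0, 130.0], [346.0, 130.0], [346.0, 148.0], [325.0, 148.0]])
S red (np.int32(131), [291.5, 152.9], [282, 146, 20, 15], [[281.1000061035156, 154.6999969482422], [298.5, 145.1999969482422], [301.70001220703125, 151.1999969482422], [284.29998779296875, 160.60000610351562]])
T yellow (np.int32(20), [282.8, 147.2], [278, 145, 10, 5], [[277.79998779296875, 147.10000610351562], [286.70001220703125, 144.8000030517578], [287.29998779296875,
[... 613 characters left out ...]
 153.39999389648438]])
T blue (np.int32(52), [398.0, 132.5], [393, 129, 11, 8], [[392.6000061035156, 132.8000030517578], [395.0, 128.0], [403.79998779296875, 132.39999389648438], [401.3999938964844, 137.1999969482422]])
T red (np.int32(115), [247.3, 184.3], [243, 175, 10, 20], [[242.5, 175.6999969482422], [248.3000030517578, 174.5], [252.0, 193.1999969482422], [246.3000030517578, 194.3000030517578]])
T red (np.int32(67), [270.6, 151.4], [262, 141, 16, 17], [[261.1000061035156, 144.1999969482422], [274.8999938964844, 140.8000030517578], [278.3999938964844, 154.60000610351562], [264.5, 158.10000610351562]])
grip (array([ 0.57956755, -0.26228483,  0.17775617]), np.float64(0.004828150132122619))
```

View pics/z.png

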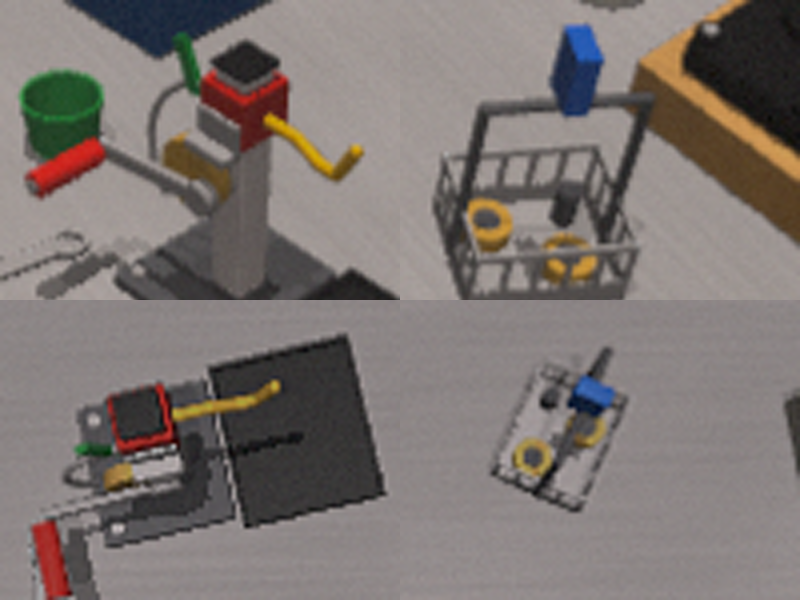

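Crop coordinates show the hook tip at side (364.5,149.5) and top (304,141.2), and the hook bottom at side (358.7,155.8). The basket bar runs from (402,122.5) to (384.5,158.8) in top. The tray corners and the handle's red blob are both clear.

```bash
python3 - <<'E'
from h import *
S=r.snapshot("side");T=r.snapshot("top")
c=[plane(T,(235+x/4,120+(y-300)/4),.014) for x,y in((208,368),(346,335),(385,494),(247,527))]
for p in c: print("tray",p.round(4))
print("tray centre",np.mean(c,0).round(4))
d=(c[0]+c[1]-c[2]-c[3]); print("stand yaw x",np.degrees(np.arctan2(d[1],d[0])))
d=(c[0]+c[3]-c[1]-c[2]); print("stand yaw y",np.degrees(np.arctan2(d[1],d[0]))-90)
tip=tri(S,(364.5,149.5),T,(304,141.2)); print("tip",tip)
H=tri(S,(291.5,152.9),T,(247.3,184.3)); print("handle",H)
e1,e2=[plane(T,p,H[0][2]) for p in((245.4,175.1),(249.1,193.7))]; d=e1-e2; print("handle axis",np.degrees(np.arctan2(d[1],d[0])),np.linalg.norm(d))
# carriage/column top face centre (black top): crop side(245,60) top(140,417)
print("coltop",tri(S,(275+245/4,112+61/4),T,(235+141/4,120+115/4)))
b=[plane(T,p,.145) for p in((402,122.5),(384.5,158.8))]; d=b[0]-b[1]; print("bar",b,np.degrees(np.arctan2(d[1],d[0])),np.linalg.norm(d),(b[0]+b[1])/2)
print("grip on plane top", plane(T,(398,132.5),.185), plane(S,(444,222),.174))
E
```

```text
tray [0.6135 0.1062 0.014 ]
tray [ 0.6408 -0.0192  0.014 ]
tray [ 0.4948 -0.0512  0.014 ]
tray [0.4678 0.0729 0.014 ]
tray centre [0.5542 0.0272 0.014 ]
stand yaw x 12.62526036170627
stand yaw y 12.286001722112943
tip (array([0.55455581, 0.034263  , 0.20404835]), np.float64(0.0007444280016144673))
handle (array([0.43398174, 0.23220021, 0.10738546]), np.float64(6.595200502120571e-05))
handle axis 11.042933944103705 0.06410902712638225
coltop (array([0.52931784, 0.13713476, 0.22357055]), np.float64(0.0007191730482217361))
bar [array([ 0.62265718, -0.28450937,  0.145     ]), array([ 0.50340544, -0.22270732,  0.145     ])] -27.39538474580747 0.134314827771864 [ 0.56303131 -0.25360835  0.145     ]
grip on plane top [ 0.57988589 -0.26236652  0.185     ] [ 0.5801201  -0.25911476  0.174     ]
```

```bash
cat >> h.py <<'E'
def st():
    s=r.sense(); print("t",round(s["clock"],2),"pos",s["tcp_pos"].round(4),"rpy",s["orientation"].round(1),"F",s["contact_force"].round(2),"M",s["torque"].round(2),"open",round(s["opening"],4),"gf",round(s["gripper_force"],1)); return s
E
python3 - <<'E'
from h import *
p=r.sense()["tcp_pos"]
r.servo_line([p[0],p[1],.50],speed=.2)
r.reach([.580,-.261,.47],[180,0,62.6]); st()
W=r.snapshot("wrist"); save(W,"w1"); T=r.snapshot("top")
for b in blobs(W,*COL["blue"],30)[:3]: print(b)
print("pred",proj(W,[.58,-.261,.174]),"cam",(-np.array(W["R"]).T@np.array(W["t"])).round(3))
E
```

```text
t 4.13 pos [ 0.5803 -0.2602  0.4701] rpy [180.   -0.   62.7] F [ 0.37  0.54 -0.07] M [-0.1   0.08 -0.02] open 0.0877 gf 0.0
(np.int32(615), [322.1, 201.0], [313, 184, 19, 35], [[313.0, 184.0], [331.0, 184.0], [331.0, 218.0], [313.0, 218.0]])
pred [326.02543374 194.13887018] cam [ 0.609 -0.202  0.449]
```

View pics/w1.png

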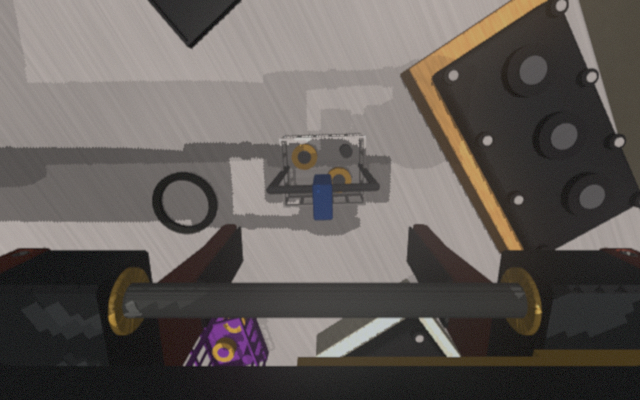

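The wrist view shows the grip block at (322,201), and the handle bar spans about (270,190) to (377,186).

```bash
python3 - <<'E'
from h import *
W=r.snapshot("wrist"); 
a,b=plane(W,(272,191),.145),plane(W,(376,187),.145); d=b-a
print(a,b,(a+b)/2,np.degrees(np.arctan2(d[1],d[0])),np.linalg.norm(d))
# block top edges: top face centre approx row from top of basket perspective; side faces
print("centre on .174",plane(W,(322.1,201),.174))
for p in((313,201),(331,201)): print(plane(W,p,.174))
h=cv2.cvtColor(W["frame"],cv2.COLOR_RGB2HSV)
print(h[184:220:2,322].tolist())
E
```

```text
[ 0.53239686 -0.24091896  0.145     ] [ 0.62248462 -0.28302219  0.145     ] [ 0.57744074 -0.26197057  0.145     ] -25.04941430643192 0.09944086803899153
centre on .174 [ 0.57408001 -0.26503747  0.174     ]
[ 0.56702686 -0.26139594  0.174     ]
[ 0.58097852 -0.26859916  0.174     ]
[[111, 112, 84], [112, 126, 101], [112, 125, 102], [111, 124, 101], [111, 131, 101], [112, 129, 101], [111, 129, 97], [111, 126, 101], [112, 129, 99], [111, 126, 99], [110, 129, 101], [111, 128, 98], [111, 121, 101], [111, 129, 99], [113, 119, 101], [110, 124, 101], [111, 131, 99], [113, 114, 98]]
```

```bash
python3 - <<'E'
from h import *
r.reach([.577,-.2625,.43],[180,0,64])
r.servo_line([.577,-.2625,.337],speed=.1); st()
r.grab(35); st()
r.servo_line([.577,-.2625,.42],speed=.08); r.wait(.3); st()
W=r.snapshot("wrist"); save(W,"w2")
E
```

```text
t 5.65 pos [ 0.5771 -0.2625  0.3381] rpy [179.9   0.   64. ] F [-0.14  0.38 -0.94] M [-0.05  0.1  -0.  ] open 0.0881 gf 0.0
t 6.75 pos [ 0.577  -0.2625  0.3369] rpy [-180.   -0.   64.] F [-0.15  0.16  0.06] M [-0.09  0.07  0.02] open 0.016 gf 35.0
t 8.24 pos [ 0.577  -0.2625  0.4197] rpy [-180.   -0.   64.] F [ 0.55  0.5  -3.72] M [-0.06  0.15  0.01] open 0.0157 gf 35.0
```

View pics/w2.png

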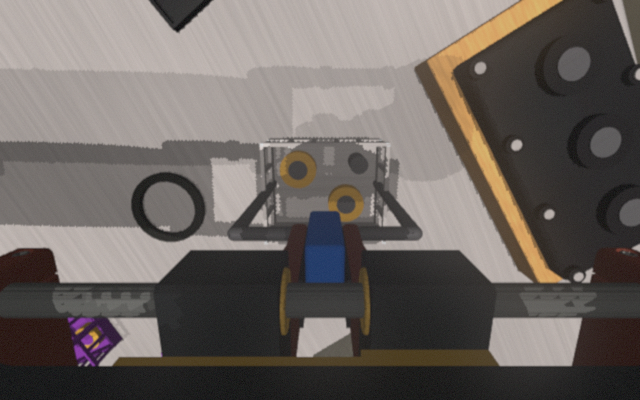

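The basket is held by its grip block at (326,250), with the bar at row 235 and level. Now I'll carry it to a spot in front of the hook tip and check there.

```bash
python3 - <<'E'
from h import *
W=r.snapshot("wrist"); s=r.sense(); p=s["tcp_pos"]
m=(plane(W,(233,236),p[2]-.192)+plane(W,(417,237),p[2]-.192))/2
a=np.radians(64); d=m-p; print("bar offset tool x,y(-)",d[:2]@[np.cos(a),np.sin(a)],d[:2]@[-np.sin(a),np.cos(a)])
y=np.array([-np.sin(np.radians(12.4)),np.cos(np.radians(12.4)),0])
h=np.array([.548,.057,.179]); 
q=h-.12*y+[0,0,.04+.192]
r.servo_line(q,[180,0,102.4],speed=.15); r.wait(.4); st()
S=r.snapshot("side");T=r.snapshot("top")
a=cv2.resize(S["frame"][110:235,310:440],None,fx=4,fy=4,interpolation=cv2.INTER_CUBIC)[:500,:400*1+120]
W=r.snapshot("wrist")
cv2.imwrite("pics/pre.png",cv2.cvtColor(a,cv2.COLOR_RGB2BGR)); save(W,"w3")
for X in(h,h+[0,0,.025]-.024*y,h+[0,0,.04]-.12*y): print(proj(S,X).round(1),proj(W,X).round(1))
E
```

```text
bar offset tool x,y(-) -0.00021317784398182743 0.0011651408642438658
t 10.24 pos [ 0.5738 -0.0604  0.411 ] rpy [-180.    -0.   102.4] F [-0.41 -0.04 -4.29] M [-0.07  0.05 -0.04] open 0.016 gf 35.0
[357.  153.1] [327.3  21.3]
[364.1 149.8] [327.7  57.8]
[392.2 162.1] [327.5 237.8]
```

View pics/pre.png

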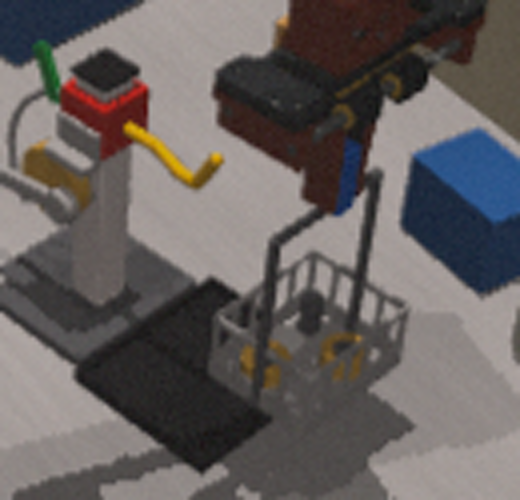

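View pics/w3.png

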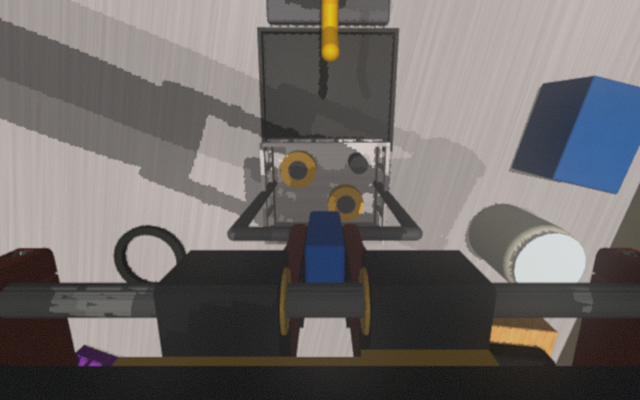

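The hook and basket line up. The tip is at (330.5,51) in the wrist view, against a prediction of (328,58). I'll correct by triangulation, move in, and lower in steps while watching the force.

```bash
python3 - <<'E'
from h import *
W=r.snapshot("wrist");S=r.snapshot("side")
tip,e=tri(W,(330.5,51),S,(363.3,148.8)); print("tip",tip,e)
x=np.array([np.cos(np.radians(12.4)),np.sin(np.radians(12.4)),0]);y=np.array([-x[1],x[0],0])
h0=np.array([.548,.057,.179]); h1=tip+.024*y-[0,0,.025]; print("h1",h1,"diff",(h1-h0)@x,(h1-h0)@y)
h=(h0+h1)/2; h[2]=.179; print(h)
np.save("h.npy",h)
q=h+[0,0,.04+.192]
r.servo_line(q,speed=.08); r.wait(.4); s=st(); f0=s["contact_force"][2]
for k in range(14):
    dz=.04-.012-.002*k if k else .028
    r.servo_line(h+[0,0,dz+.192],speed=.03); r.wait(.15); s=r.sense(); print(round(dz,4),s["contact_force"].round(2),s["tcp_pos"].round(4))
    if abs(s["contact_force"][2]-f0)>2.0 or np.hypot(*s["contact_force"][:2])>5: break
S=r.snapshot("side");W=r.snapshot("wrist")
a=cv2.resize(S["frame"][90:215,290:420],None,fx=4,fy=4,interpolation=cv2.INTER_CUBIC)
b=cv2.resize(W["frame"][:250,:],None,fx=.5,fy=.5)
cv2.imwrite("pics/low.png",cv2.cvtColor(a,cv2.COLOR_RGB2BGR))
E
```

```text
tip [0.55362504 0.03734696 0.20468504] 0.0007571573469684221
h1 [0.54847139 0.06078709 0.17968504] diff 0.0012736141844528182 0.0035975266906268814
[0.54823569 0.05889355 0.179     ]
t 12.57 pos [0.5482 0.0588 0.411 ] rpy [-180.    -0.   102.4] F [ 0.13 -0.58 -2.45] M [-0.04  0.04 -0.03] open 0.0159 gf 35.0
0.028 [-0.05 -0.84 -3.51] [0.5482 0.0589 0.3993]
0.026 [ 0.15 -0.2  -3.74] [0.5482 0.0589 0.397 ]
0.024 [ 0.58  0.36 -4.42] [0.5482 0.0589 0.395 ]
0.022 [ 0.07 -0.9  -3.63] [0.5482 0.0589 0.393 ]
0.02 [ 0.91 -0.44 -4.49] [0.5482 0.0589 0.391 ]
```

View pics/low.png

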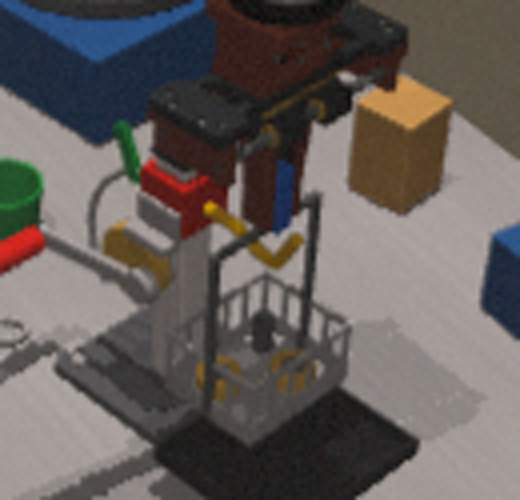

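The bar is inside the hook, past the tip, and still 20 mm up; force noise caused the stop. I'll keep lowering with averaged force readings.

```bash
cat >> h.py <<'E'
def favg(n=8):
    F=[]
    for _ in range(n): r.wait(.03); F.append(r.sense()["contact_force"])
    return np.mean(F,0)
E
python3 - <<'E'
from h import *
h=np.load("h.npy")
for dz in [.014,.01,.008,.006,.004,.002,.0005,-.001,-.0025,-.004,-.0055,-.007]:
    r.servo_line(h+[0,0,dz+.192],speed=.04); f=favg(); print(dz,f.round(2))
    if f[2]>-1.0 or np.hypot(*f[:2])>6: break
st()
S=r.snapshot("side")
a=cv2.resize(S["frame"][90:215,290:420],None,fx=4,fy=4,interpolation=cv2.INTER_CUBIC)
cv2.imwrite("pics/low2.png",cv2.cvtColor(a,cv2.COLOR_RGB2BGR))
E
```

```text
0.014 [-0.11  0.   -3.48]
0.01 [-0.1   0.16 -3.6 ]
0.008 [ 0.04  2.25 -3.36]
0.006 [ 0.65  5.42 -1.37]
0.004 [0.29 7.12 0.35]
t 17.6 pos [0.5482 0.0599 0.3758] rpy [ 1.799e+02 -1.000e-01  1.025e+02] F [0.43 6.61 0.86] M [1.29 0.05 0.01] open 0.0158 gf 35.0
```

The tip is pushing the bar towards the column, which agrees with the triangulated offset. I'll shift it along +y and continue.

```bash
python3 - <<'E'
from h import *
h=np.load("h.npy"); x=np.array([np.cos(np.radians(12.4)),np.sin(np.radians(12.4)),0]);y=np.array([-x[1],x[0],0])
o=.003
r.servo_line(h+o*y+[0,0,.008+.192],speed=.03); print(favg().round(2))
dz=.006
for k in range(14):
    r.servo_line(h+o*y+[0,0,dz+.192],speed=.03); f=favg(); fy=f@y; print(round(dz,4),round(o,4),f.round(2))
    if abs(fy)>2: o+=.0015*np.sign(fy); continue
    if f[2]>-.6: break
    dz-=.0015
st(); np.save("h2.npy",h+o*y+[0,0,dz])
S=r.snapshot("side");W=r.snapshot("wrist")
a=cv2.resize(S["frame"][90:215,290:390],None,fx=4,fy=4,interpolation=cv2.INTER_CUBIC)
b=cv2.resize(W["frame"][:270,220:430],None,fx=1.85,fy=1.85)
cv2.imwrite("pics/low2.png",cv2.cvtColor(np.hstack([a[:499],b[:499]]),cv2.COLOR_RGB2BGR))
E
```

```text
[-0.21 -0.32 -3.56]
0.006 0.003 [-0.17  0.19 -3.43]
0.0045 0.003 [-0.13 -0.13 -3.62]
0.003 0.003 [-0.09  1.35 -3.29]
0.0015 0.003 [ 0.15  4.47 -1.48]
0.0015 0.0045 [-0.14  0.93 -2.73]
0.0 0.0045 [-3.06 -0.81  4.33]
t 21.33 pos [0.5472 0.0631 0.3717] rpy [180.    0.  102.4] F [-4.36 -0.95  5.18] M [-0.26  0.71  0.02] open 0.0157 gf 35.0
```

View pics/low2.png

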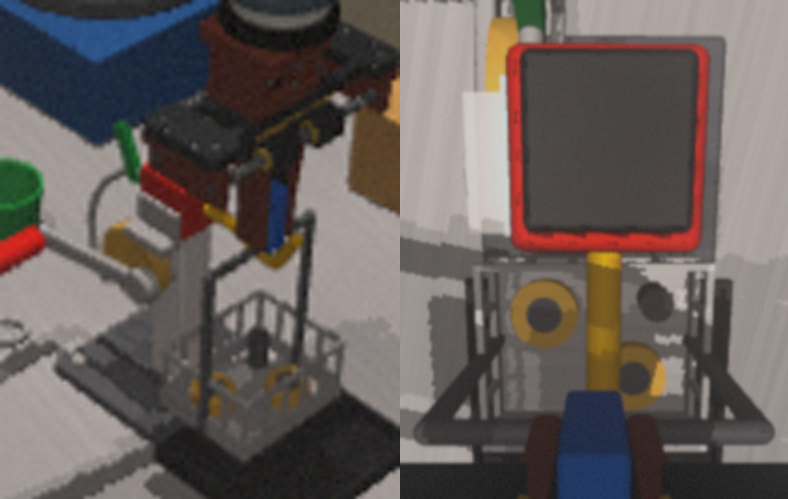

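The bar sits in the hook and the basket's weight is carried (Fz positive). I'll relieve the push slightly, release and check.

```bash
python3 - <<'E'
from h import *
q=np.load("h2.npy")+[0,0,.192]
r.servo_line(q+[0,0,.0006],speed=.03); print(favg().round(2))
r.let_go(); st()
r.servo_line(q+[0,0,.10],speed=.1); st()
S=r.snapshot("side");T=r.snapshot("top")
a=cv2.resize(S["frame"][90:215,270:400],None,fx=4,fy=4,interpolation=cv2.INTER_CUBIC)
for n,s in(("S",S),("T",T)):
    for k in("blue","red"):
        for b in blobs(s,*COL[k],30):
            u,v=b[1]
            if (n=="S" and 270<u<400 and 125<v<240) or (n=="T" and 235<u<420 and 110<v<200): print(n,k,b[:3])
print("expected grip",proj(S,q-[0,0,.163]),proj(T,q-[0,0,.163]))
cv2.imwrite("pics/hung.png",cv2.cvtColor(a,cv2.COLOR_RGB2BGR))
E
```

```text
[-2.4  -1.43  4.5 ]
t 23.12 pos [0.5473 0.0633 0.3716] rpy [180.   -0.  102.4] F [0.16 0.23 0.02] M [-0.05  0.03 -0.01] open 0.0882 gf 0.0
t 24.27 pos [0.5474 0.0633 0.4701] rpy [-179.9   -0.   102.4] F [-1.18  0.15  0.69] M [-0.1   0.08 -0.02] open 0.0878 gf 0.0
S blue (np.int32(169), [355.4, 142.9], [350, 134, 11, 19])
S red (np.int32(205), [336.6, 137.7], [325, 130, 22, 20])
S red (np.int32(130), [291.4, 152.9], [282, 146, 20, 15])
T red (np.int32(114), [247.3, 184.4], [243, 175, 10, 20])
T red (np.int32(68), [270.6, 151.7], [262, 141, 16, 17])
expected grip [356.12225151 143.56920727] [294.6790711  143.35437914]
```

View pics/hung.png

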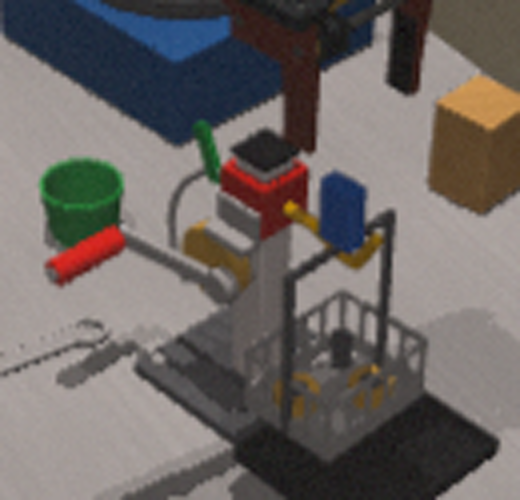

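The basket hangs upright from the hook and the grip is at its expected place. Now the lever: grasp the red handle 10 mm outboard of its middle with the tool pointing down.

```bash
python3 - <<'E'
from h import *
x=np.array([np.cos(np.radians(12.4)),np.sin(np.radians(12.4)),0]);y=np.array([-x[1],x[0],0])
g=np.array([.434,.2322,.1074])-.010*x
r.reach(g+[0,0,.163+.14],[180,0,192.4])
W=r.snapshot("wrist")
for b in blobs(W,(0,120,50),(8,255,255),100)[:3]: print(b)
print("pred handle",proj(W,g+.01*x))
r.servo_line(g+[0,0,.163],speed=.12); s=st()
if np.linalg.norm(s["contact_force"])<6:
    r.grab(45); print(favg().round(2)); st()
S=r.snapshot("side"); save(S,"s5")
for b in blobs(S,*COL["blue"],30): 
    if 340<b[1][0]<370 and 120<b[1][1]<160: print(b[:3])
E
```

```text
(np.int32(1504), [324.6, 201.5], [314, 166, 23, 72], [[314.0, 166.0], [336.0, 166.0], [336.0, 237.0], [314.0, 237.0]])
(np.int32(469), [197.7, 352.0], [184, 329, 25, 38], [[182.10000610351562, 363.8999938964844], [202.6999969482422, 327.70001220703125], [219.3000030517578, 337.20001220703125], [198.60000610351562, 373.3999938964844]])
pred handle [324.40724636 204.26068372]
t 26.83 pos [0.4245 0.2302 0.2714] rpy [ 1.800e+02  1.000e-01 -1.676e+02] F [ 0.28 -0.01  0.11] M [ 0.04 -0.03  0.05] open 0.0878 gf 0.0
[-0.27  1.06 -0.47]
t 28.14 pos [0.4242 0.2301 0.2704] rpy [ 180.    -0.  -167.6] F [-0.38  0.23 -0.15] M [ 0.3   0.05 -0.06] open 0.0213 gf 45.0
(np.int32(174), [355.4, 142.5], [350, 133, 11, 20])
```

Handle gripped (21 mm opening). Turning along the arc.

```bash
cat > arc.py <<'E'
from h import *
import sys
x=np.array([np.cos(np.radians(12.4)),np.sin(np.radians(12.4)),0]);y=np.array([-x[1],x[0],0])
Z=np.array([0,0,1.])
E
python3 - <<'E'
from arc import *
p0=r.sense()["tcp_pos"]; t0=np.arcsin((p0[2]-.163-.12)/.11)
P=p0-.11*(np.cos(t0)*y+np.sin(t0)*Z); np.save("P.npy",P); print(t0,P)
for t in np.linspace(t0,1.0,12)[1:]:
    r.servo_line(P+.11*(np.cos(t)*y+np.sin(t)*Z),speed=.04)
    f=favg(3); rad=np.cos(t)*y+np.sin(t)*Z; tan=-np.sin(t)*y+np.cos(t)*Z
    s=r.sense(); print(round(t,2),"rad",round(f@rad,1),"tan",round(f@tan,1),"x",round(f@x,1),"open",round(s["opening"],4))
    if np.linalg.norm(f)>40: break
st()
S=r.snapshot("side"); 
a=cv2.resize(S["frame"][90:215,270:400],None,fx=4,fy=4,interpolation=cv2.INTER_CUBIC)
cv2.imwrite("pics/arc.png",cv2.cvtColor(a,cv2.COLOR_RGB2BGR))
E
```

```text
-0.11483072575637701 [0.44766547 0.12338973 0.283     ]
-0.01 rad 3.3 tan 1.4 x -1.4 open 0.021
0.09 rad 4.3 tan 0.9 x -0.5 open 0.021
0.19 rad 5.9 tan 0.1 x -1.1 open 0.0213
0.29 rad 6.8 tan -0.5 x -1.1 open 0.0214
0.39 rad 7.8 tan -0.9 x -1.0 open 0.021
0.49 rad 8.7 tan -2.5 x -1.0 open 0.0212
0.59 rad 8.7 tan -3.0 x -2.1 open 0.0209
0.7 rad 9.3 tan -3.0 x -1.7 open 0.0212
0.8 rad 9.7 tan -4.1 x -1.9 open 0.021
0.9 rad 10.0 tan -4.8 x -2.4 open 0.0209
1.0 rad 10.4 tan -5.6 x -3.0 open 0.0214
t 33.97 pos [0.4343 0.1825 0.377 ] rpy [ 1.798e+02  1.000e-01 -1.675e+02] F [-4.86  8.75  5.7 ] M [ 1.56  0.87 -0.04] open 0.0214 gf 45.0
```

View pics/arc.png

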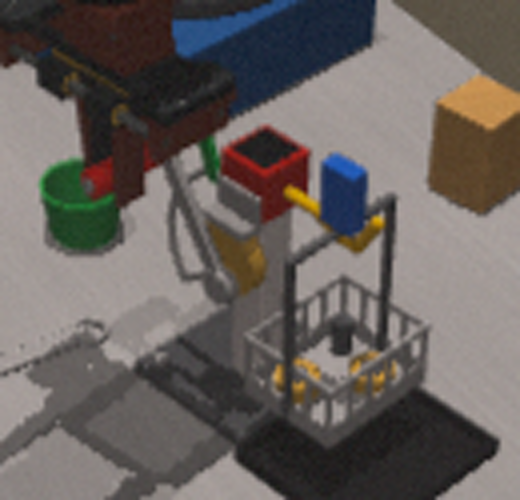

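Going well: basket hanging level, lever near the mark. I'll raise the arc centre 2.5 mm (outward radial push) and go to 1.15.

```bash
python3 - <<'E'
from arc import *
P=np.load("P.npy")+[0,0,.0025]
for t in (1.05,1.1,1.15):
    r.servo_line(P+.11*(np.cos(t)*y+np.sin(t)*Z),speed=.03)
    f=favg(4); rad=np.cos(t)*y+np.sin(t)*Z; tan=-np.sin(t)*y+np.cos(t)*Z
    d=r.sense()["tcp_pos"]-P; print(t,"rad",round(f@rad,1),"tan",round(f@tan,1),"actual",np.arctan2(d[2],d@y),np.hypot(d[2],d@y))
r.wait(.5); st()
S=r.snapshot("side")
a=cv2.resize(S["frame"][105:205,275:375],None,fx=6,fy=6,interpolation=cv2.INTER_CUBIC)
cv2.imwrite("pics/fin.png",cv2.cvtColor(a,cv2.COLOR_RGB2BGR))
# predicted lever lines (lever mid-plane 36 mm inboard of handle middle)
c=P-[0,0,.163]+(.010+.036)*x
for t in(1.05,1.15,1.25): print(t,[((proj(S,c+k*(np.cos(t)*y+np.sin(t)*Z))-[275,105])*6).round(0).tolist() for k in(0,.06,.11)])
E
```

```text
1.05 rad 3.4 tan -6.4 actual 1.0444541786612453 0.11011267168076184
1.1 rad 2.8 tan -6.4 actual 1.0936053380637965 0.11009735295801291
1.15 rad 3.0 tan -7.0 actual 1.1431833808666139 0.11008331594638526
t 35.98 pos [0.4377 0.168  0.3857] rpy [ 1.799e+02 -1.000e-01 -1.675e+02] F [-2.28  6.78 -1.12] M [ 1.18  0.39 -0.01] open 0.021 gf 45.0
1.05 [[302.0, 333.0], [259.0, 219.0], [223.0, 122.0]]
1.15 [[302.0, 333.0], [267.0, 220.0], [237.0, 122.0]]
1.25 [[302.0, 333.0], [275.0, 221.0], [252.0, 124.0]]
```

View pics/fin.png

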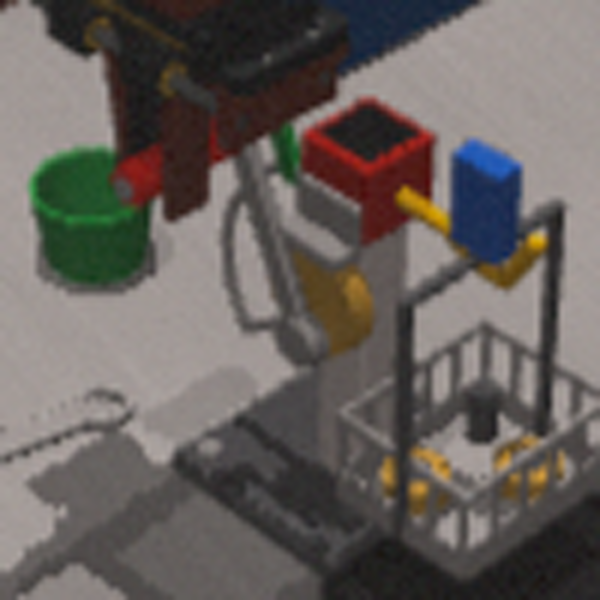

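The lever line through (302,335) and (252,160) matches the 1.15 prediction to within about 0.02 rad. The basket is raised and level on the hook. I'll check that it hangs still, then hand in.

```bash
python3 - <<'E'
from h import *
for _ in range(4):
    r.wait(.4); S=r.snapshot("side"); print([b[1] for b in blobs(S,*COL["blue"],30) if 340<b[1][0]<370 and 120<b[1][1]<160])
st(); print(r.hand_in())
E
```

```text
[[355.7, 138.0]]
[[355.7, 138.0]]
[[355.7, 138.0]]
[[355.7, 138.0]]
t 37.83 pos [0.4377 0.168  0.3856] rpy [ 1.799e+02 -1.000e-01 -1.675e+02] F [-2.59  7.31 -0.87] M [1.24 0.44 0.  ] open 0.0209 gf 45.0
the job is handed in; nothing more can be done
None
```

I handed the job in at 37.8 s: the basket hangs still on the hook, and the lever is held by its red handle at about 1.15 rad, in line with the green mark as far as the camera and arm readings show.

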